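# Unload the drill jig: break the taper pin free, swing the leaf, take out the block

### The arm

A 6-joint arm with a two-finger parallel gripper is mounted at the origin on a cart in front of the work surface, level with it; the furniture and walls round the work are solid. World frame = base frame: x ahead of the robot, y to its left, z up, the work surface at z = 0. Lengths are in m, angles in rad, forces in N, time in s.
With the tool pointing down it reaches from about 0.375 to 0.925 m from the base axis. Payload 5.7 kg.
Tool frame: the origin (TCP) lies on the centre line of the jaws, within the pads' length; the fingertips stand 11 mm ahead of it and the grasp point (between the pads) lies 8 mm behind it (r.nose_length is the distance from the TCP to the fingertips, in m); z points along the fingers, y is the line along which they close (so a half turn about z gives the same grasp; the last joint's range is limited). The gripper opens to 88 mm and grips with 3 to 60 N. Pads are 20 mm wide; open, the fingers measure 115 mm over their backs; the gripper's body (75 mm by 178 mm) begins 61 mm behind the grasp point.
Start: joints at [-0.115, 0.359, 1.51, -0, 1.272, -0.115], TCP at [0.6, -0, 0.234] pointing down, gripper open.
Joint ranges: [-2.97, 2.97], [-1.01, 2.36], [0.21, 2.38], [-0.96, 4.11], [0.2, 2.71], [-2.98, 2.98]. Speed limits (rad/s): [2.39, 2.39, 3.14, 3.14, 3.14, 3.14].

### API

Orientations are given as a 3x3 rotation matrix whose columns are the frame's x, y, z axes.
In Python, from workcell import r gives the robot as it stands.
- The arm moves only by the tool jog_arm, never from a script. Its argument "targets" is a list of rows, each an object of numbers: "fingers": the finger opening in mm, from 0 to 87.8; "tx", "ty", "tz": the shift along the world's x, y, z in mm; "turn": the turn about the world's z in degrees. A call has 1 to 10 rows; each row is the pose to reach, as a shift and turn from the pose commanded when the call began; what a row does not reach only later rows make up. A row lasts 1/8 s, in which the tool goes at most 62.5 mm and 10.7 degrees, less where a joint would pass 70% of its speed; a pose out of reach is approached as far as the arm can. A call with a gripper value outside its range is refused whole. The fingers move at their own pace and stop on an object; the grip force is fixed at half the most. Time passes only in rows, so rows that repeat a pose let the fingers close. It gives the time, the measured TCP pose, the force, the opening and the grip force at its end, in the units of the state.
- r.get_state(): the state, without advancing time (a new reading comes with each control period).
- r.camera(name): name is "scene" or "side" or "wrist"; returns the picture (384x512x3 uint8, blue, green, red); there is no depth.
- r.camera_params(name): a dict with "mtx" (3x3 intrinsics, pixels), "dist" ([k1, k2, p1, p2, k3] as OpenCV has them; the pictures are not rectified), "xyz" and "orientation" of the camera in the world; the wrist camera has in their place "mount" (4x4, takes a point from camera to tool coordinates, whose origin is the TCP and whose axes are the flange's). Camera axes: x right, y up, looking along -z (the intrinsics and any distortion apply to the point x, -y, -z); pixel columns grow to the right and rows downward; lengths in m; the calibration is good to about 2 mm. A picture is of the moment at which its call begins: read the wrist's pose just before it. camera_params takes no time and is no camera call.
- r.close_job(): hands the job in; it is judged then, once.
Trained networks look in the newest picture that a camera, given by its name, has taken for a name from the list of things; names that differ only in an ending like _2 or _b are one class to them, and where a whole thing is asked for, a point or a joint stands for the part that bears it (a point fixed in the world has none). Each returns a list of dicts, best first, with "conf" (0 to 1); they miss things now and then, are a little off and sometimes report something else, mostly with a low value. They report only what shows in the picture. A call takes as long as a camera call. They do not tell look-alikes from the thing itself.
- r.search_frame(camera, thing): "extent" ([left, top, right, bottom] in pixels, round what is visible of it).
- r.outline_of(camera, thing): "region" (384x512 bool, what is visible of it) and "extent" ([left, top, right, bottom] in pixels, round what is visible of it).
- r.spot_point(camera, thing): "at" ([column, row] in pixels: a listed point, or the origin of a listed thing).
The state is a dict: "t": time; "q": joint angles; "dq": joint speeds; "tau": joint torques, N m; "position": TCP position; "orientation": TCP orientation; "force": force on the tool from outside, world axes, zero at the start; "wrist_torque": the same for the moment, N m; "grip_width": finger opening in m; "grip_force": force on a finger pad.
Only numpy, scipy, OpenCV 4.12 (cv2) and the standard library are available. Lean on these libraries where they do the work, as an engineer would, in place of code of your own. Each camera call takes 0.05 s, during which the arm holds its last target. There are 200 camera calls.

### The job

Unload the drilled block from the drill jig. The jig's taper pin is jammed in its socket: turn it about 45 degrees or more while it is still fully down to break it free, only then pull it out, and leave it in the narrow compartment of the tray. Swing the jig's leaf well open and leave it open, then lift the block out of the nest and set it down flat (do not drop it) in the wide compartment, without disturbing the tin or the undrilled blocks.

Things in the scene. Friction and masses are not known exactly. Their poses are not given: they have to be found in the camera images.
- jig: drill jig, fixed, left or right of the centre line. Brown base 100 (x) x 232 (y) x 16 mm. At y = +82 mm a pivot post (17 mm radius, nut top 67.5 mm above the table); in the middle a nest for the block; at y = -72 mm a dark square taper socket. Origin on the table under the nest's middle; x: side to which the leaf opens, away from the robot within 20 degrees; y: along the closed leaf toward the pivot.
- socket (a point): centre of the taper socket's mouth, dark steel, 40 mm square, 42.5 mm above the table. Two sprung keys inside pinch two raised lands of the pin's tapered shank and hold it against a straight pull of some 30 N. Turned either way (about 0.3 Nm) the lands leave the keys after some 25 degrees; from 35 to 145 degrees the pin is loose (it settles 1.5 mm onto the leaf) and lifts out freely.
- leaf (a joint): angle of the leaf (rad): 0 closed over the block and pinned, grows as its free end swings to the jig's +x; stop at 1.6. Steel bar 34 mm wide, from 43.5 to 55.5 mm above the table, its free end 172 mm from the pivot. Turns about a vertical axis, stays where it is left, takes about 1 N at the knob. At 1.3 or more the block and fingers beside it are clear.
- leaf_pivot (a point): point on the leaf's vertical turning axis, half-way up the leaf (49.5 mm above the table)
- leaf_knob (a point): black upright round knob on the leaf, 14 mm diameter, reaching 87.5 mm above the table, 116 mm from the pivot axis and 38 mm from the pin; the point is on its axis where it is gripped, 76.5 mm above the table (21 mm over the leaf)
- pin_bar (a point): centre of the crossbar of the loose steel taper pin (140 g), 82 mm above the table when seated. Bar 50 mm long (own y), 8 mm thick (own x), 14 mm high, on a 7 mm thick stem; below it a flange 29 mm wide whose top is 20 mm under this point. The foot is 63 mm below this point, so the pin is clear of the leaf when raised 40 mm. Seated, its axes are the jig's within 2 degrees.
- block_center (a point): centre of the loose drilled aluminium block (230 g), 70 (own x) x 50 (own y) x 25 mm, 8 mm hole down through its middle. In the nest its underside is 16 mm above the table and its axes are the jig's; dowels and rails 9 mm high round it leave about 1.5 mm play. The dowels stand 27 mm either side of the middle of its long faces, 46 mm free between them for a finger.
- tray: grey plastic parts tray, fixed on the table at the other side, 158 (x) x 207 (y) x 28 mm, walls 4 mm, floor 4 mm thick; origin: centre of its underside; a wall across parts it into a narrow (+y) and a wide (-y) compartment
- tray_narrow (a point): centre of the floor (4 mm above the table) of the narrow compartment, inside 150 (x) x 85 (y) mm, for the pin, which may stand or lie there
- tray_wide (a point): centre of the floor (4 mm above the table) of the wide compartment, inside 150 (x) x 110 (y) mm, for the block
- blank_1: undrilled aluminium block 50 x 70 x 25 mm, a bystander; origin at its underside
- blank_2: another undrilled aluminium block 50 x 70 x 25 mm, a bystander; origin at its underside
- tin: round tin, 70 mm diameter, 44 mm high, dark body and cream lid, a bystander; origin at its underside
There are look-alikes about, which are no part of the job. What is shaped like the part that bears pin_bar but blue or orange is not meant.

How it is judged:
On the way, in this order (a step that is already met when the one before it is completed fails the run):
1. the pin is turned at least 26 degrees while still down in its seat (raised less than 3 mm) (angle between the y axis of pin_bar and the y axis of jig, either way round above 0.45 rad and z of pin_bar in the frame of jig below 0.085 m and horizontal distance between pin_bar and jig below 0.09 m), for 0.1 s.
2. the pin is pulled clear of the jig's leaf (z of pin_bar in the frame of jig above 0.118 m), for 0.1 s.
3. the leaf is swung open past 60 degrees (value of joint leaf above 1.05 rad), for 0.2 s.
At the end, for the whole second after the job is handed in: The leaf stands open past 60 degrees; the block lies flat (within 7 degrees) on the floor of the wide compartment, the pin rests (standing or lying) inside the narrow compartment, both released and at rest (value of joint leaf above 1.05 rad and x of block_center in the frame of tray_wide between -0.058 and 0.058 m and y of block_center in the frame of tray_wide between -0.038 and 0.038 m and z of block_center in the frame of tray_wide below 0.017 m and angle between block_center's own z axis and vertical below 0.12 rad and x of pin_bar in the frame of tray_narrow between -0.074 and 0.074 m and y of pin_bar in the frame of tray_narrow between -0.042 and 0.042 m and z of pin_bar in the frame of tray_narrow below 0.068 m and linear speed of each of block, pin below 0.02 m/s); the robot touches nothing.
It fails at once if the block is dropped into the tray (moves faster than 0.9 m/s above it) (horizontal distance between block_center and tray_wide below 0.05 m and linear speed of block above 0.9 m/s).
It fails at once if a bystander is moved more than 25 mm (distance of any of blank_1, blank_2, tin from where it was at the start of the episode above 0.025 m).
It also fails if it takes over 72 s, if anything falls off the work surface, if the arm or the gripper's body presses on something with over 40 N, if the wrist force passes 120 N, or if a joint passes its speed limit or range.

## Working session

There is one attempt and no reset: what is moved stays moved. The work goes in short steps, Python scripts to look and compute and a tool call to move; the robot and the scene stay as the last step left them, time stands still between calls to the robot, and variables do not carry over. Pictures are saved under pics/ and viewed, at most 10 in all, crops included, and the job is handed in when it is done.

Besides the shell and the picture viewer there is one more tool, called after ">>>" by a JSON object that holds its "method" and its "body", one argument or row to a line. jog_arm: Moves the arm, as the interface text tells. Its arguments: {"type":"object","properties":{"targets":{"type":"array","items":{"type":"object","properties":{"fingers":{"type":"number"},"tx":{"type":"number"},"ty":{"type":"number"},"tz":{"type":"number"},"turn":{"type":"number"}}}}},"required":["targets"]}

```bash
mkdir -p pics; cat > h.py <<'E'
import numpy as np, cv2
from workcell import r
def cam(name):
    p=r.camera_params(name)
    K=np.array(p["mtx"]);d=np.array(p["dist"],float)
    if "mount" in p:
        s=r.get_state();T=np.eye(4);T[:3,:3]=s["orientation"];T[:3,3]=s["position"]
        M=T@np.array(p["mount"]);return K,d,M[:3,:3],M[:3,3]
    return K,d,np.array(p["orientation"]),np.array(p["xyz"])
def ray(c,px):
    K,d,R,o=c
    u=cv2.undistortPoints(np.array([[px]],float),K,d)[0,0]
    return o,R@np.array([u[0],-u[1],-1])
def at_z(c,px,z):
    o,v=ray(c,px);return o+v*(z-o[2])/v[2]
def proj(c,P):
    K,d,R,o=c
    q=(np.atleast_2d(P)-o)@R*[1,-1,-1]
    return cv2.projectPoints(q,np.zeros(3),np.zeros(3),K,d)[0][:,0]
def snap(name,f=None):
    c=cam(name);im=r.camera(name)
    if f: cv2.imwrite("pics/"+f,im)
    return c,im
E
python3 - <<'E'
from h import *
Z=dict(jig=0,socket=.0425,leaf_pivot=.0495,leaf_knob=.0765,pin_bar=.082,block_center=.0285,tray=0,tray_narrow=.004,tray_wide=.004,blank_1=0,tin=0)
ims=[]
for n in("scene","side"):
    c,im=snap(n);ims.append(im)
    print(n,c[3].round(2))
    for t,z in Z.items():
        for x in r.spot_point(n,t)[:3]:
            print(t,round(x["conf"],2),np.round(x["at"]),at_z(c,x["at"],z).round(3)[:2])
cv2.imwrite("pics/a.png",cv2.resize(ims[0],(800,600)));cv2.imwrite("pics/b.png",cv2.resize(ims[1],(800,600)))
E
```

```text
scene [0.09 0.59 0.68]
jig 0.62 [234. 270.] [0.482 0.156]
socket 0.87 [254. 240.] [0.479 0.087]
leaf_pivot 0.64 [206. 275.] [0.49  0.234]
leaf_pivot 0.38 [232. 272.] [0.453 0.196]
leaf_knob 0.65 [180. 202.] [0.68  0.126]
leaf_knob 0.62 [242. 236.] [0.486 0.121]
pin_bar 0.71 [214. 187.] [0.653 0.035]
pin_bar 0.69 [278. 293.] [0.334 0.199]
pin_bar 0.56 [226. 196.] [0.606 0.04 ]
block_center 0.86 [230. 262.] [0.487 0.162]
block_center 0.27 [254. 242.] [0.485 0.082]
tray 0.57 [319. 201.] [ 0.462 -0.18 ]
tray_narrow 0.92 [313. 211.] [ 0.451 -0.129]
tray_wide 0.97 [333. 194.] [ 0.445 -0.228]
tray_wide 0.15 [217. 187.] [ 0.723 -0.046]
blank_1 0.83 [213. 188.] [ 0.731 -0.04 ]
blank_1 0.64 [180. 204.] [0.751 0.072]
tin 0.8 [315. 246.] [ 0.379 -0.024]
side [0.58 0.79 0.6 ]
jig 0.84 [287. 280.] [0.48  0.167]
leaf_pivot 0.72 [286. 289.] [0.494 0.243]
leaf_knob 0.68 [287. 243.] [0.481 0.142]
pin_bar 0.81 [217. 219.] [0.626 0.061]
pin_bar 0.78 [360. 265.] [0.353 0.217]
pin_bar 0.71 [255. 206.] [0.541 0.013]
block_center 0.97 [285. 271.] [0.487 0.171]
tray 0.88 [289. 191.] [ 0.436 -0.186]
tray 0.27 [322. 229.] [ 0.376 -0.006]
tray_narrow 0.75 [288. 202.] [ 0.448 -0.119]
tray_narrow 0.35 [287. 240.] [0.466 0.04 ]
tray_wide 0.57 [281. 181.] [ 0.454 -0.235]
blank_1 0.92 [164. 252.] [0.746 0.072]
blank_1 0.36 [288. 239.] [0.464 0.034]
tin 0.7 [321. 230.] [ 0.379 -0.003]
```

View pics/a.png

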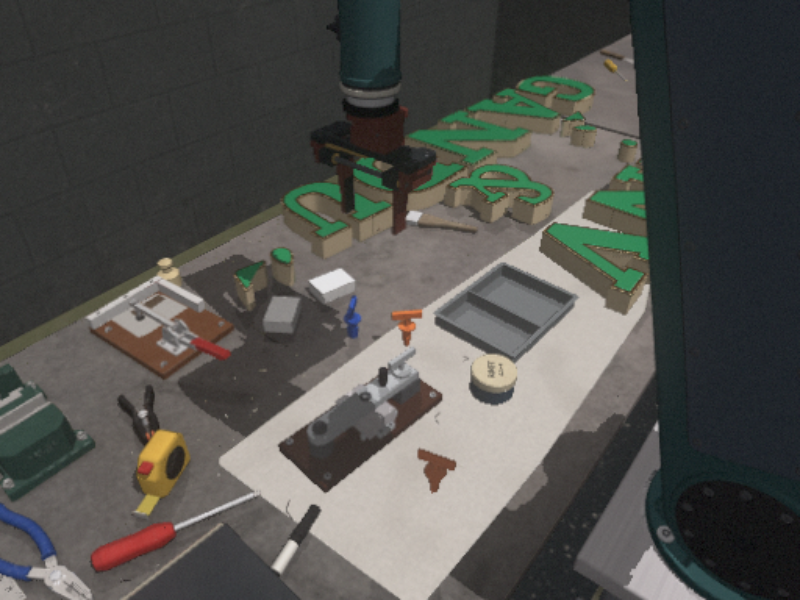

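View pics/b.png

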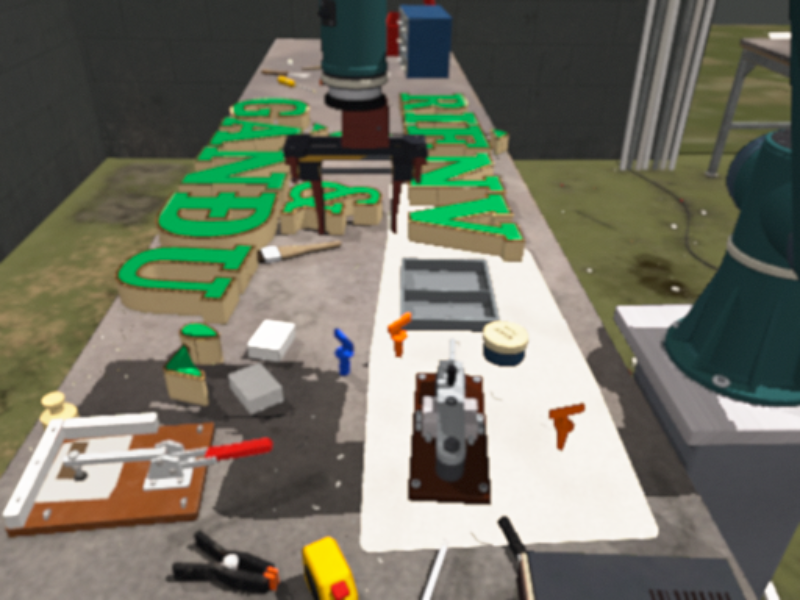

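The scene shows the jig at the left of the work with its pivot towards the camera (about 320,430 in the enlarged scene view). The steel pin is at (400,365), the tray at (505,310) and the tin at (493,373). Orange and blue look-alike pins stand at (405,325), (352,315) and (436,465). Next I'll go above the jig for a closer look.

>>> {"method": "jog_arm", "body": {
  "targets": [
    {"tx": -40,"ty": 43,"tz": 25},
    {"tx": -80,"ty": 86,"tz": 50},
    {"tx": -120,"ty": 120,"tz": 76},
    {"tx": -130,"ty": 120,"tz": 76},
    {"tx": -130,"ty": 120,"tz": 76}
  ]
}}

```text
$.targets[0]: bad value
```

```bash
python3 - <<'E'
from h import *
s=r.get_state();print(np.round(s["position"],3),np.round(s["orientation"],3).tolist(),s["t"],r.camera_params("wrist")["mount"])
Z=dict(jig=0,socket=.0425,leaf_pivot=.0495,leaf_knob=.0765,pin_bar=.082,block_center=.0285,tray_narrow=.004,tray_wide=.004,tin=0)
c,im=snap("wrist","c.png")
for t,z in Z.items():
    for x in r.spot_point("wrist",t)[:3]:
        print(t,round(x["conf"],2),np.round(x["at"]),at_z(c,x["at"],z).round(3)[:2])
E
```

```text
[ 0.6   -0.     0.234] [[-0.0, 1.0, -0.0], [1.0, 0.0, -0.0], [-0.0, -0.0, -1.0]] 1.2 [[-9.94625906e-05  9.55942096e-01  2.93555273e-01  8.00004242e-02]
 [ 9.99999988e-01  1.29203917e-04 -8.19228122e-05  4.97252605e-05]
 [-1.16241956e-04  2.93555262e-01 -9.55942098e-01 -1.50442899e-01]
 [ 0.00000000e+00  0.00000000e+00  0.00000000e+00  1.00000000e+00]]
jig 0.75 [166.  42.] [0.48 0.16]
socket 0.69 [107. 172.] [ 0.4   -0.005]
socket 0.64 [153. 101.] [0.472 0.085]
leaf_knob 0.88 [145.  62.] [0.48  0.125]
pin_bar 0.97 [213. 185.] [ 0.547 -0.011]
pin_bar 0.96 [23.  6.] [0.356 0.183]
pin_bar 0.89 [143.  98.] [0.476 0.087]
block_center 0.79 [160.  39.] [0.483 0.157]
tray_narrow 0.56 [166. 240.] [ 0.454 -0.125]
tray_wide 0.85 [170. 292.] [ 0.451 -0.225]
tray_wide 0.62 [365. 114.] [0.748 0.068]
tin 0.72 [106. 173.] [ 0.373 -0.016]
```

View pics/c.png

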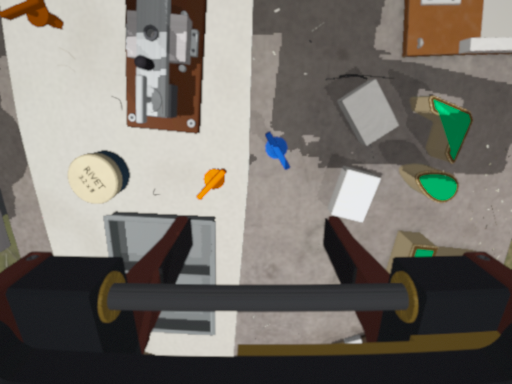

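The pose view shows the jig at the top (165,60), with the steel pin at about (143,98). The tin is at (95,178) and the orange pin at (213,185). The move call was refused because rows seem to need all their fields.

>>> {"method": "jog_arm", "body": {
  "targets": [
    {"tx": -40,"ty": 30,"tz": 10,"turn": 0,"fingers": 60},
    {"tx": -80,"ty": 60,"tz": 20,"turn": 0,"fingers": 60},
    {"tx": -120,"ty": 90,"tz": 26,"turn": 0,"fingers": 60},
    {"tx": -122,"ty": 90,"tz": 26,"turn": 0,"fingers": 60},
    {"tx": -122,"ty": 90,"tz": 26,"turn": 0,"fingers": 60}
  ]
}}

```text
t: 2.33
position: [0.4786, 0.0899, 0.26]
orientation: [[-0.001, 1.0, 0.001], [1.0, 0.001, -0.0], [-0.0, 0.001, -1.0]]
force: [-0.1, -0.4, -0.3]
grip_width: 0.0598
grip_force: 0.0
```

```bash
python3 - <<'E'
from h import *
s=r.get_state();print(np.round(s["position"],3),s["t"],s["force"])
Z=dict(jig=0,socket=.0425,leaf_pivot=.0495,leaf_knob=.0765,pin_bar=.082,block_center=.0285,tray_narrow=.004)
c,im=snap("wrist")
for t,z in Z.items():
    for x in r.spot_point("wrist",t)[:3]:
        print(t,round(x["conf"],2),np.round(x["at"]),at_z(c,x["at"],z).round(4)[:2])
cv2.imwrite("pics/d.png",cv2.resize(im,(800,600)))
E
```

```text
[0.479 0.09  0.26 ] 2.325 [-0.13698001 -0.40843132 -0.34875457]
jig 0.89 [259. 112.] [0.4807 0.1591]
socket 0.74 [254. 168.] [0.4744 0.0848]
leaf_pivot 0.57 [265.  44.] [0.4881 0.2416]
leaf_knob 0.7 [257. 144.] [0.4784 0.122 ]
pin_bar 0.91 [256. 173.] [0.4765 0.0866]
pin_bar 0.88 [303. 240.] [ 0.5416 -0.0066]
pin_bar 0.65 [359. 214.] [0.6135 0.0311]
block_center 0.93 [257. 114.] [0.4786 0.1568]
tray_narrow 0.55 [243. 280.] [ 0.4539 -0.1282]
tray_narrow 0.33 [252. 166.] [0.4706 0.0776]
```

View pics/d.png

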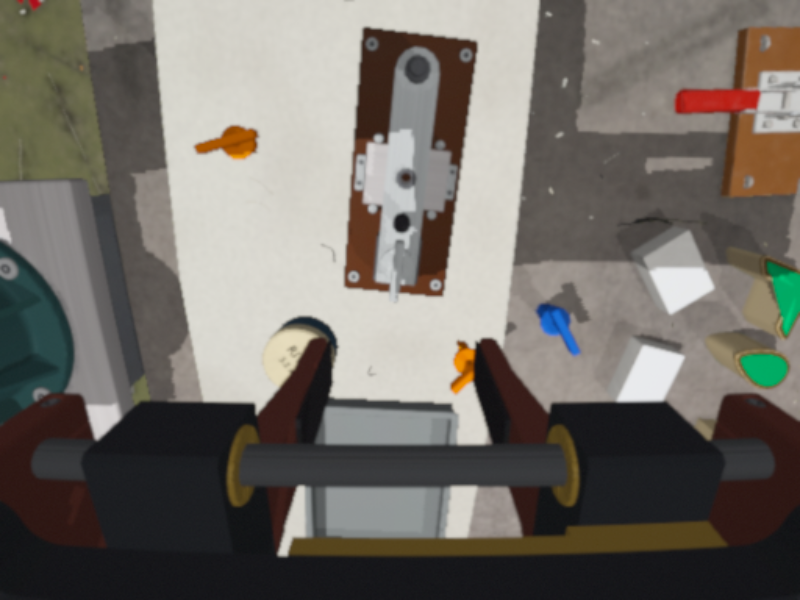

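The close view shows the steel pin's bar at about (398,258) in the enlarged picture, with the knob at (402,222), the block under the leaf and the pivot at (418,68). The jig's yaw is about -4 degrees, and the measured points agree with the given sizes. I'll descend on the pin.

>>> {"method": "jog_arm", "body": {
  "targets": [
    {"tx": -2.5,"ty": -3,"tz": -50,"turn": -4,"fingers": 60},
    {"tx": -2.5,"ty": -3,"tz": -100,"turn": -4,"fingers": 50},
    {"tx": -2.5,"ty": -3,"tz": -140,"turn": -4,"fingers": 50},
    {"tx": -2.5,"ty": -3,"tz": -170,"turn": -4,"fingers": 50},
    {"tx": -2.5,"ty": -3,"tz": -183,"turn": -4,"fingers": 50},
    {"tx": -2.5,"ty": -3,"tz": -183,"turn": -4,"fingers": 30},
    {"tx": -2.5,"ty": -3,"tz": -183,"turn": -4,"fingers": 0},
    {"tx": -2.5,"ty": -3,"tz": -183,"turn": -4,"fingers": 0},
    {"tx": -2.5,"ty": -3,"tz": -183,"turn": -4,"fingers": 0},
    {"tx": -2.5,"ty": -3,"tz": -183,"turn": -4,"fingers": 0}
  ]
}}

```text
t: 3.98
position: [0.4745, 0.0871, 0.0771]
orientation: [[0.07, 0.998, -0.002], [0.998, -0.07, 0.0], [0.0, -0.002, -1.0]]
force: [-3.4, 0.3, 7.5]
grip_width: 0.0078
grip_force: 29.8
```

>>> {"method": "jog_arm", "body": {
  "targets": [
    {"tx": -1,"ty": 0,"tz": 0,"turn": 10,"fingers": 0},
    {"tx": -1,"ty": 0,"tz": 0,"turn": 20,"fingers": 0},
    {"tx": -1,"ty": 0,"tz": 0,"turn": 30,"fingers": 0},
    {"tx": -1,"ty": 0,"tz": 0,"turn": 40,"fingers": 0},
    {"tx": -1,"ty": 0,"tz": 0,"turn": 50,"fingers": 0},
    {"tx": -1,"ty": 0,"tz": 0,"turn": 60,"fingers": 0},
    {"tx": -1,"ty": 0,"tz": -1,"turn": 65,"fingers": 0},
    {"tx": -1,"ty": 0,"tz": -1,"turn": 65,"fingers": 0}
  ]
}}

```text
t: 4.97
position: [0.4746, 0.0869, 0.0758]
orientation: [[-0.874, 0.486, 0.0], [0.486, 0.874, -0.0], [-0.0, 0.0, -1.0]]
force: [0.3, -0.7, -0.2]
grip_width: 0.0076
grip_force: 30.0
```

```bash
python3 - <<'E'
from h import *
s=r.get_state();print(np.round(s["wrist_torque"],2),s["q"])
c,im=snap("wrist")
p=proj(c,[[.4746,.0868,.085]])[0].astype(int);print(p)
x,y=p;cv2.imwrite("pics/e.png",cv2.resize(im[max(0,y-75):y+75,max(0,x-100):x+100],(800,600)))
E
```

```text
[-0.04 -0.07 -0.04] [ 3.80234719e-02  4.08021696e-01  1.92801586e+00 -2.73055011e-04
  8.05202517e-01 -1.02562478e+00]
[258 246]
```

View pics/e.png

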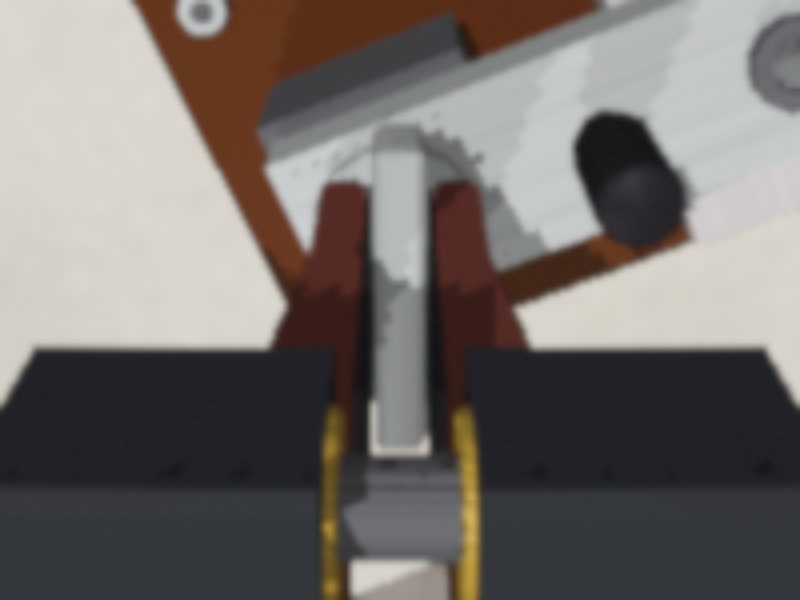

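The bar sits between the pads and is turned about 65 degrees to the leaf, which runs off to the upper right with the knob at (630,190). The wrist torque is about zero, so the pin is loose and I can pull it.

>>> {"method": "jog_arm", "body": {
  "targets": [
    {"tx": 0,"ty": 0,"tz": 15,"turn": 0,"fingers": 0},
    {"tx": 0,"ty": 0,"tz": 60,"turn": 0,"fingers": 0},
    {"tx": 0,"ty": 0,"tz": 100,"turn": 0,"fingers": 0},
    {"tx": 0,"ty": -40,"tz": 115,"turn": -10,"fingers": 0},
    {"tx": -10,"ty": -90,"tz": 115,"turn": -20,"fingers": 0},
    {"tx": -20,"ty": -140,"tz": 115,"turn": -30,"fingers": 0},
    {"tx": -22,"ty": -180,"tz": 115,"turn": -40,"fingers": 0},
    {"tx": -22,"ty": -205,"tz": 115,"turn": -50,"fingers": 0},
    {"tx": -22,"ty": -213,"tz": 115,"turn": -60,"fingers": 0},
    {"tx": -22,"ty": -213,"tz": 115,"turn": -61,"fingers": 0}
  ]
}}

```text
t: 6.28
position: [0.4523, -0.1265, 0.1905]
orientation: [[0.002, 1.0, -0.0], [1.0, -0.002, 0.0], [0.0, -0.0, -1.0]]
force: [0.1, 0.5, -0.9]
grip_width: 0.0076
grip_force: 30.0
```

```bash
python3 - <<'E'
from h import *
s=r.get_state();print(np.round(s["position"],4),s["t"],s["grip_width"])
for n in("wrist","scene","side"):
  c,im=snap(n,"f_"+n+".png")
  for t,z in dict(tray_narrow=.004,tray_wide=.004,tray=0).items():
    for x in r.spot_point(n,t)[:1]:
        print(n,t,round(x["conf"],2),np.round(x["at"]),at_z(c,x["at"],z).round(4)[:2])
E
```

```text
[ 0.4523 -0.1265  0.1905] 6.275 0.007599637551820903
wrist tray_narrow 0.91 [262. 173.] [ 0.4577 -0.1314]
wrist tray_wide 0.34 [260. 245.] [ 0.4563 -0.2359]
wrist tray 0.75 [257. 207.] [ 0.4519 -0.1797]
scene tray_narrow 0.71 [312. 211.] [ 0.452  -0.1281]
scene tray_wide 0.74 [335. 194.] [ 0.4413 -0.2324]
scene tray 0.93 [317. 203.] [ 0.4624 -0.1713]
side tray_narrow 0.97 [287. 201.] [ 0.4488 -0.1281]
side tray_wide 0.62 [281. 182.] [ 0.4566 -0.2284]
side tray 0.91 [287. 192.] [ 0.4442 -0.1769]
```

View pics/f_wrist.png

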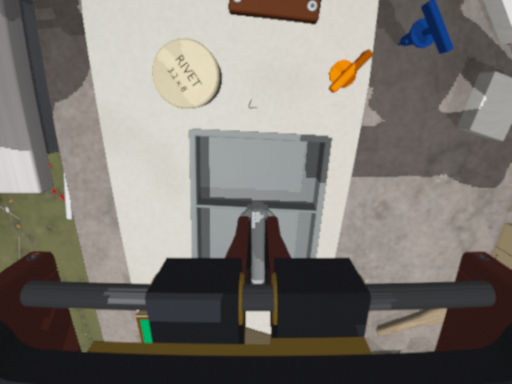

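The pin hangs in the gripper, with the narrow compartment at (262,165) in the picture and its centre computed at about (0.453, -0.129). I'll lower the pin there.

>>> {"method": "jog_arm", "body": {
  "targets": [
    {"tx": 0,"ty": -2,"tz": -50,"turn": 0,"fingers": 0},
    {"tx": 0,"ty": -2,"tz": -90,"turn": 0,"fingers": 0},
    {"tx": 0,"ty": -2,"tz": -115,"turn": 0,"fingers": 0},
    {"tx": 0,"ty": -2,"tz": -124,"turn": 0,"fingers": 0},
    {"tx": 0,"ty": -2,"tz": -127,"turn": 0,"fingers": 0},
    {"tx": 0,"ty": -2,"tz": -127,"turn": 0,"fingers": 0}
  ]
}}

```text
t: 7.62
position: [0.4532, -0.1283, 0.0643]
orientation: [[-0.0, 1.0, 0.001], [1.0, 0.0, -0.001], [-0.001, 0.001, -1.0]]
force: [-0.1, 0.4, -1.1]
grip_width: 0.0074
grip_force: 30.0
```

>>> {"method": "jog_arm", "body": {
  "targets": [
    {"tx": 0,"ty": 0,"tz": -1,"turn": 0,"fingers": 0},
    {"tx": 0,"ty": 0,"tz": -2,"turn": 0,"fingers": 0},
    {"tx": 0,"ty": 0,"tz": -2,"turn": 0,"fingers": 0}
  ]
}}

```text
t: 8.0
position: [0.4529, -0.1282, 0.0621]
orientation: [[0.0, 1.0, 0.001], [1.0, -0.0, -0.0], [-0.0, 0.001, -1.0]]
force: [0.6, -0.2, 3.6]
grip_width: 0.0075
grip_force: 30.0
```

>>> {"method": "jog_arm", "body": {
  "targets": [
    {"tx": 0,"ty": 0,"tz": 0,"turn": 0,"fingers": 14},
    {"tx": 0,"ty": 0,"tz": 0,"turn": 0,"fingers": 40},
    {"tx": 0,"ty": 0,"tz": 0,"turn": 0,"fingers": 40},
    {"tx": 0,"ty": 0,"tz": 40,"turn": 0,"fingers": 40},
    {"tx": 0,"ty": 0,"tz": 100,"turn": 0,"fingers": 40},
    {"tx": 0,"ty": 0,"tz": 120,"turn": 0,"fingers": 40}
  ]
}}

```text
t: 8.75
position: [0.4541, -0.1287, 0.1848]
orientation: [[-0.0, 1.0, 0.005], [1.0, 0.0, -0.002], [-0.002, 0.005, -1.0]]
force: [-0.5, -0.1, -0.7]
grip_width: 0.0399
grip_force: 0.0
```

```bash
python3 - <<'E'
from h import *
c,im=snap("wrist")
for x in r.spot_point("wrist","pin_bar")[:3]: print(x["conf"],np.round(x["at"]),at_z(c,x["at"],.067).round(3),at_z(c,x["at"],.02).round(3))
c,im=snap("scene")
for x in r.spot_point("scene","pin_bar")[:4]: print(x["conf"],np.round(x["at"]),at_z(c,x["at"],.067).round(3),at_z(c,x["at"],.02).round(3))
x,y=proj(c,[[.453,-.128,.03]])[0].astype(int)
cv2.imwrite("pics/g.png",cv2.resize(im[y-60:y+60,x-80:x+80],(640,480)))
E
```

```text
0.92 [256. 183.] [ 0.453 -0.127  0.067] [ 0.453 -0.141  0.02 ]
0.86 [436.  24.] [0.619 0.025 0.067] [0.648 0.038 0.02 ]
0.78 [259. 203.] [ 0.538 -0.004  0.067] [ 0.573 -0.05   0.02 ]
0.73 [316. 192.] [ 0.449 -0.13   0.067] [ 0.477 -0.185  0.02 ]
0.62 [279. 295.] [0.335 0.194 0.067] [0.354 0.163 0.02 ]
0.54 [224. 192.] [0.634 0.017 0.067] [ 0.676 -0.027  0.02 ]
```

View pics/g.png

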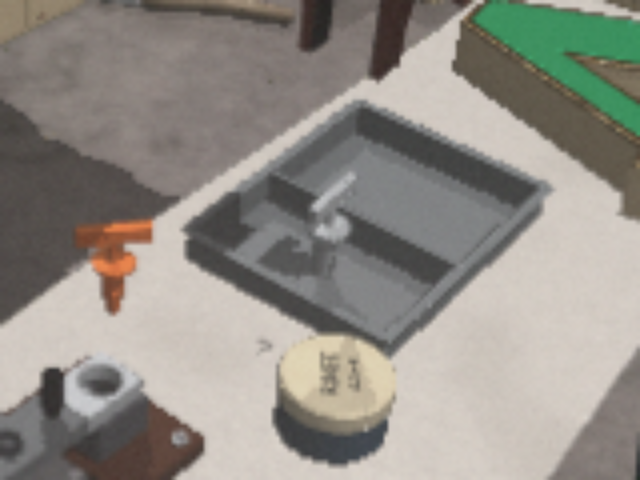

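The steel pin stands upright in the narrow compartment at about (330,230) in the crop, and the orange look-alike is untouched. Next is the knob.

>>> {"method": "jog_arm", "body": {
  "targets": [
    {"tx": 5,"ty": 60,"tz": 0,"turn": -4,"fingers": 40},
    {"tx": 12,"ty": 120,"tz": 0,"turn": -4,"fingers": 40},
    {"tx": 20,"ty": 180,"tz": 0,"turn": -4,"fingers": 40},
    {"tx": 25,"ty": 235,"tz": -15,"turn": -4,"fingers": 40},
    {"tx": 25,"ty": 253,"tz": -50,"turn": -4,"fingers": 40},
    {"tx": 25,"ty": 253,"tz": -90,"turn": -4,"fingers": 40},
    {"tx": 25,"ty": 253,"tz": -109,"turn": -4,"fingers": 40},
    {"tx": 25,"ty": 253,"tz": -109,"turn": -4,"fingers": 0},
    {"tx": 25,"ty": 253,"tz": -109,"turn": -4,"fingers": 0},
    {"tx": 25,"ty": 253,"tz": -109,"turn": -4,"fingers": 0}
  ]
}}

```text
t: 10.2
position: [0.4781, 0.1249, 0.0733]
orientation: [[0.07, 0.998, 0.001], [0.998, -0.07, 0.0], [0.0, 0.001, -1.0]]
force: [2.4, -1.0, -2.7]
grip_width: 0.0138
grip_force: 18.1
```

>>> {"method": "jog_arm", "body": {
  "targets": [
    {"tx": 0,"ty": 0,"tz": 0,"turn": 0,"fingers": 0},
    {"tx": 20.2,"ty": 0.2,"tz": 0,"turn": 10,"fingers": 0},
    {"tx": 40.1,"ty": 4,"tz": 0,"turn": 20,"fingers": 0},
    {"tx": 59,"ty": 11.2,"tz": 0,"turn": 30,"fingers": 0},
    {"tx": 76.4,"ty": 21.5,"tz": 0,"turn": 40,"fingers": 0},
    {"tx": 91.7,"ty": 34.7,"tz": 0,"turn": 50,"fingers": 0},
    {"tx": 104.5,"ty": 50.3,"tz": 0,"turn": 60,"fingers": 0},
    {"tx": 114.4,"ty": 68,"tz": 0,"turn": 70,"fingers": 0},
    {"tx": 121,"ty": 87,"tz": 0,"turn": 80,"fingers": 0},
    {"tx": 123,"ty": 97,"tz": 0,"turn": 85,"fingers": 0}
  ]
}}

```text
t: 11.45
position: [0.6045, 0.2221, 0.0734]
orientation: [[-0.988, 0.152, 0.007], [0.152, 0.988, -0.001], [-0.007, 0.001, -1.0]]
force: [6.9, -3.2, -5.3]
grip_width: 0.0131
grip_force: 30.0
```

>>> {"method": "jog_arm", "body": {
  "targets": [
    {"tx": 0,"ty": 0,"tz": 0,"turn": 0,"fingers": 0},
    {"tx": 0,"ty": 0,"tz": 0,"turn": 0,"fingers": 40},
    {"tx": 0,"ty": 0,"tz": 0,"turn": 0,"fingers": 40},
    {"tx": 0,"ty": 0,"tz": 50,"turn": 0,"fingers": 40},
    {"tx": 0,"ty": 0,"tz": 110,"turn": 0,"fingers": 64},
    {"tx": -40,"ty": -20,"tz": 160,"turn": 5,"fingers": 64},
    {"tx": -80,"ty": -45,"tz": 160,"turn": 5,"fingers": 64},
    {"tx": -120,"ty": -63,"tz": 160,"turn": 5,"fingers": 64},
    {"tx": -120,"ty": -63,"tz": 160,"turn": 5,"fingers": 64}
  ]
}}

```text
t: 12.58
position: [0.4766, 0.1579, 0.2328]
orientation: [[-0.998, 0.07, -0.003], [0.07, 0.998, -0.001], [0.002, -0.001, -1.0]]
force: [1.2, 0.2, 0.4]
grip_width: 0.0639
grip_force: 0.0
```

```bash
python3 - <<'E'
from h import *
s=r.get_state();print(np.round(s["position"],4),s["t"],s["q"])
for n in ("wrist","side","scene"):
  c,im=snap(n)
  if n=="wrist": cv2.imwrite("pics/i.png",im)
  for t,z in dict(block_center=.0285,jig=0,socket=.0425,leaf_pivot=.0495,leaf_knob=.0765).items():
    for x in r.spot_point(n,t)[:2]:
        print(n,t,round(x["conf"],2),np.round(x["at"]),at_z(c,x["at"],z).round(4)[:2])
E
```

```text
[0.4766 0.1579 0.2328] 12.575 [ 1.82403985e-01  2.20052043e-01  1.71615628e+00 -4.94243714e-05
  1.20797211e+00 -1.31787883e+00]
wrist block_center 0.85 [260. 172.] [0.4836 0.1602]
wrist socket 0.78 [202. 170.] [0.4718 0.0844]
wrist socket 0.66 [127. 100.] [0.3776 0.0036]
wrist leaf_pivot 0.62 [321. 173.] [0.4848 0.2376]
wrist leaf_knob 0.93 [313. 268.] [0.6075 0.2209]
wrist leaf_knob 0.74 [ 67. 164.] [ 0.4458 -0.0695]
side block_center 0.91 [286. 269.] [0.4839 0.1657]
side block_center 0.34 [223. 275.] [0.6118 0.1807]
side jig 0.69 [287. 278.] [0.4794 0.1639]
side socket 0.68 [177. 226.] [0.7175 0.0324]
side socket 0.66 [287. 240.] [0.4746 0.0899]
side leaf_pivot 0.84 [286. 291.] [0.4938 0.2474]
side leaf_knob 0.63 [221. 274.] [0.6122 0.2293]
scene block_center 0.56 [232. 260.] [0.4872 0.1555]
scene jig 0.56 [235. 271.] [0.48   0.1567]
scene socket 0.7 [254. 241.] [0.4797 0.0899]
scene leaf_pivot 0.98 [204. 272.] [0.4989 0.2304]
scene leaf_knob 0.97 [172. 239.] [0.5998 0.2246]
```

View pics/i.png

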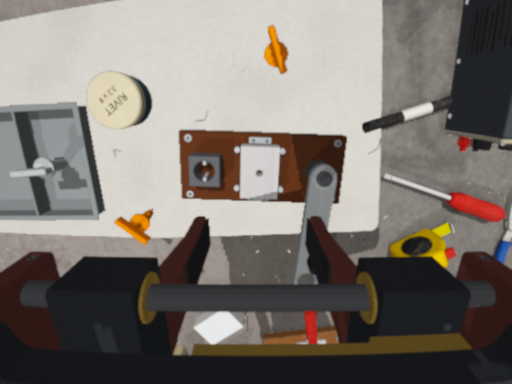

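The leaf stands open, with the leaf end at about (310,290). The bare block is in the nest at (260,172), at about (0.482, 0.159). I'll grasp it across its long faces.

>>> {"method": "jog_arm", "body": {
  "targets": [
    {"tx": 1,"ty": 0,"tz": -55,"turn": 0,"fingers": 64},
    {"tx": 1,"ty": 0,"tz": -110,"turn": 0,"fingers": 64},
    {"tx": 1,"ty": 0,"tz": -155,"turn": 0,"fingers": 64},
    {"tx": 1,"ty": 0,"tz": -185,"turn": 0,"fingers": 64},
    {"tx": 1,"ty": 0,"tz": -201,"turn": 0,"fingers": 64},
    {"tx": 1,"ty": 0,"tz": -201,"turn": 0,"fingers": 64},
    {"tx": 1,"ty": 0,"tz": -201,"turn": 0,"fingers": 30},
    {"tx": 1,"ty": 0,"tz": -201,"turn": 0,"fingers": 30},
    {"tx": 1,"ty": 0,"tz": -201,"turn": 0,"fingers": 30}
  ]
}}

```text
t: 14.6
position: [0.4823, 0.1592, 0.0325]
orientation: [[-0.998, 0.07, 0.002], [0.07, 0.998, 0.0], [-0.002, 0.0, -1.0]]
force: [-0.8, 0.8, 4.4]
grip_width: 0.0502
grip_force: 29.7
```

>>> {"method": "jog_arm", "body": {
  "targets": [
    {"tx": 0,"ty": 0,"tz": 20,"turn": 0,"fingers": 30},
    {"tx": 0,"ty": 0,"tz": 70,"turn": 0,"fingers": 30},
    {"tx": 0,"ty": -10,"tz": 115,"turn": 0,"fingers": 30},
    {"tx": -3,"ty": -60,"tz": 125,"turn": 0,"fingers": 30},
    {"tx": -7,"ty": -115,"tz": 125,"turn": 1,"fingers": 30},
    {"tx": -12,"ty": -175,"tz": 125,"turn": 2,"fingers": 30},
    {"tx": -18,"ty": -235,"tz": 125,"turn": 3,"fingers": 30},
    {"tx": -24,"ty": -295,"tz": 125,"turn": 3,"fingers": 30},
    {"tx": -28,"ty": -350,"tz": 125,"turn": 3,"fingers": 30},
    {"tx": -28,"ty": -390,"tz": 125,"turn": 3,"fingers": 30}
  ]
}}

```text
t: 15.85
position: [0.4527, -0.2332, 0.1568]
orientation: [[-1.0, 0.019, 0.0], [0.019, 1.0, -0.0], [-0.0, -0.0, -1.0]]
force: [0.4, 0.7, -3.3]
grip_width: 0.0502
grip_force: 29.7
```

>>> {"method": "jog_arm", "body": {
  "targets": [
    {"tx": 0,"ty": 0,"tz": 0,"turn": 0,"fingers": 30},
    {"tx": 0,"ty": 0,"tz": -40,"turn": 0,"fingers": 30},
    {"tx": 0,"ty": 0,"tz": -80,"turn": 0,"fingers": 30},
    {"tx": 0,"ty": 0,"tz": -110,"turn": 0,"fingers": 30},
    {"tx": 0,"ty": 0,"tz": -125,"turn": 0,"fingers": 30},
    {"tx": 0,"ty": 0,"tz": -132,"turn": 0,"fingers": 30},
    {"tx": 0,"ty": 0,"tz": -135,"turn": 0,"fingers": 30},
    {"tx": 0,"ty": 0,"tz": -135,"turn": 0,"fingers": 30}
  ]
}}

```text
t: 16.85
position: [0.454, -0.2312, 0.0223]
orientation: [[-1.0, 0.017, 0.001], [0.017, 1.0, -0.001], [-0.001, -0.001, -1.0]]
force: [-0.6, -0.4, -2.3]
grip_width: 0.0498
grip_force: 29.7
```

>>> {"method": "jog_arm", "body": {
  "targets": [
    {"tx": 0,"ty": 0,"tz": -1,"turn": 0,"fingers": 30},
    {"tx": 0,"ty": 0,"tz": -2.5,"turn": 0,"fingers": 30},
    {"tx": 0,"ty": 0,"tz": -2.5,"turn": 0,"fingers": 30}
  ]
}}

```text
t: 17.23
position: [0.4539, -0.2314, 0.0205]
orientation: [[-1.0, 0.018, 0.001], [0.018, 1.0, -0.001], [-0.001, -0.001, -1.0]]
force: [-1.8, 1.5, 10.4]
grip_width: 0.0501
grip_force: 29.7
```

>>> {"method": "jog_arm", "body": {
  "targets": [
    {"tx": 0,"ty": 0,"tz": 0,"turn": 0,"fingers": 60},
    {"tx": 0,"ty": 0,"tz": 0,"turn": 0,"fingers": 60},
    {"tx": 0,"ty": 0,"tz": 30,"turn": 0,"fingers": 60},
    {"tx": 0,"ty": 0,"tz": 90,"turn": 0,"fingers": 60},
    {"tx": 0,"ty": 0,"tz": 150,"turn": 0,"fingers": 60},
    {"tx": 0,"ty": 0,"tz": 210,"turn": 0,"fingers": 60},
    {"tx": 0,"ty": 0,"tz": 210,"turn": 0,"fingers": 60}
  ]
}}

```text
t: 18.1
position: [0.4564, -0.233, 0.234]
orientation: [[-1.0, 0.017, 0.008], [0.017, 1.0, -0.006], [-0.009, -0.006, -1.0]]
force: [0.0, -0.8, -0.3]
grip_width: 0.0596
grip_force: 0.0
```

```bash
python3 - <<'E'
from h import *
c,im=snap("side")
for t,z in dict(block_center=.0165,leaf_knob=.0765,tin=0,tray_wide=.004,pin_bar=.067).items():
    for x in r.spot_point("side",t)[:2]: print(t,round(x["conf"],2),at_z(c,x["at"],z).round(3)[:2])
cv2.imwrite("pics/j.png",cv2.resize(im[130:330,130:400],(800,592)))
E
```

```text
block_center 0.71 [ 0.452 -0.22 ]
block_center 0.25 [ 0.733 -0.009]
leaf_knob 0.73 [0.604 0.229]
leaf_knob 0.41 [0.499 0.251]
tin 0.69 [0.608 0.139]
tin 0.62 [ 0.375 -0.005]
tray_wide 0.97 [ 0.457 -0.222]
pin_bar 0.8 [0.628 0.034]
pin_bar 0.8 [0.536 0.   ]
```

View pics/j.png

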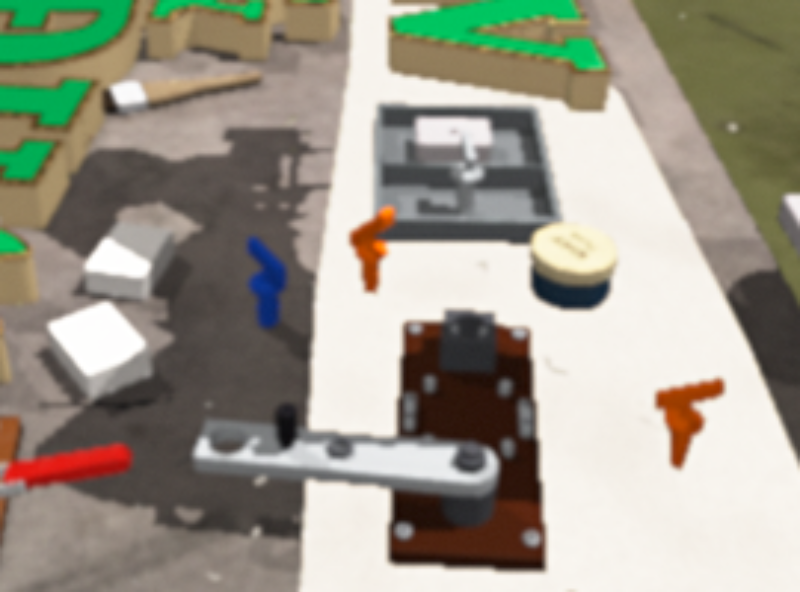

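The block lies flat in the wide compartment at (455,135) and the pin stands in the narrow one at (468,175). The leaf is open and the tin and blanks are in place, so I'll hand the job in.

```bash
python3 -c "
from workcell import r
print(r.close_job())"
```

```text
the job is handed in; nothing more can be done
None
```

I handed the job in at about 18 s of the 72 s allowed: the last picture shows the leaf open, the pin standing in the narrow compartment, the block flat in the wide one and no bystander moved, but I got no verdict back from the judging.

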